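Slide a brass roundel into its recess in a carved board

ROBOT

A 7-joint arm with a two-finger parallel gripper is mounted at the origin on the work surface. World frame = base frame: x ahead of the robot, y to its left, z up, the work surface at z = 0. Lengths are in m, angles in rad, forces in N, time in s.
With the tool pointing down it reaches from about 0.4 to 0.9 m from the base axis. Payload 5.5 kg.
Tool frame: the origin (TCP) lies at the very end of the fingers, on their centre line; the grasp point (between the pads) lies 19 mm behind it (robot.grasp_offset is the distance from the TCP to the grasp point, in m); z points along the fingers, y is the direction in which the jaws open and shut (so a half turn about z gives the same grasp; the last joint's range is limited). The gripper opens to 92 mm and grips with 3 to 60 N. Pads are 19 mm wide; open, the fingers measure 130 mm over their backs; the gripper's body (75 mm by 190 mm) begins 47 mm behind the grasp point.
Start: joints at [-1.076, 0.501, -0.427, 1.55, 0.221, 1.138, -0.21], TCP at [0.149, 0.633, 0.227] pointing down, gripper open.
Joint ranges: [-2.88, 2.88], [-0.31, 2.03], [-1.54, 1.56], [0.2, 2.42], [-1.41, 4.55], [0.19, 2.02], [-2.57, 2.57]. Speed limits (rad/s): [2.57, 2.57, 3.14, 3.14, 3.14, 3.14, 3.14].

INTERFACE

Orientations are given as a unit quaternion [w, x, y, z].
In Python, from bench import robot, snapshot, camera_info, hand_in gives the robot as it stands. The module is installed in compiled form; this text tells all that it offers.
- The arm moves only by the tool move_arm, never from a script. Its argument "motion" is a list of rows, each a list of 2 entries, a list of its own where there are three numbers: the shift along the world's x, y, z as a fraction of full scale, then the turn, a rotation vector about the world's x, y, z as a fraction of full scale. In form: [[[dx, dy, dz], [rx, ry, rz]], ...]. A call has 1 to 10 rows; each row shifts and turns the pose as measured when the row begins; what a row does not reach is not made up. Full scale, the value 1, is 0.05 m for a shift and 4 degrees for a turn. A row lasts 1/10 s, in which the tool goes at most 50 mm and 8.59 degrees, less where a joint would pass 70% of its speed; a pose out of reach is approached as far as the arm can. A call with a number of a shift or a turn outside -1 to 1 is refused whole. A call with a gripper value outside its range is refused whole. "grip" is the closure, from 0 (fully open) to 1 (shut), set as the call begins (left out, the last holds). The fingers move at their own pace and stop on an object; the grip force is fixed at half the most. Time passes only in rows, so rows that do not move let the fingers close. It gives the time, the measured TCP pose, the force and the opening at its end, in the units of the state.
- robot.get_obs(): the state, without advancing time (a new reading comes with each control period).
- snapshot(name): name is "scene" or "top" or "wrist"; returns (picture, depth): 420x560x3 uint8, red, green, blue; 420x560 float32, m along the optical axis (not along the pixel's ray), 0 where there is no reading.
- camera_info(name): a dict with "mtx" (3x3 intrinsics, pixels), "origin" and "rotation" of the camera in the world. Camera axes: x right, y up, looking along -z (the intrinsics and any distortion apply to the point x, -y, -z); pixel columns grow to the right and rows downward; lengths in m; the calibration is good to about 2 mm. A picture is of the moment at which its call begins: read the wrist's pose just before it. camera_info takes no time and is no camera call; for the wrist camera it gives the pose at the moment of the call.
- hand_in(): hands the job in, once; it reports no verdict.
The state is a dict: "clock": time; "q": joint angles; "qd": joint speeds; "effort": joint torques, N m; "tool_pos": TCP position; "tool_rot": TCP orientation; "force": force on the tool from outside, world axes, zero at the start; "torque": the same for the moment, N m; "opening": finger opening in m.
Only numpy, scipy, OpenCV 4.12 (cv2) and the standard library are available. Lean on these libraries where they do the work, as an engineer would, in place of code of your own. Each camera call takes 0.05 s, during which the arm holds its last target.

TASK

Draw the dust shutter back until its near edge lines up with the brass line on its shelf, and leave it there. Then slide the brass roundel along the board, keeping it flat on the wood and never lifting it, until it drops into its round recess; leave it lying flush there, let go, and leave the gouges, mallet and oil bottle where they are.

Things in the scene. Friction and masses are not known exactly. Their poses are not given: they have to be found in the camera images.
- cradle: Fixed wooden cradle on the bench, 360 mm long (its y), holding a pale carved board. Origin on the bench top, z up, y along the board, -x the near side. The board's flat top is 50 mm above the origin. Its smooth lane for the roundel is x -40 to +40, y -160 to +160 mm; at about x +45 to +115 mm carved fans stand 5 mm proud.
- lane (a point): Point of the cradle on its lane's centre line at board-top height, cradle x 0, y -60 mm; axes as the cradle's. The one recess, round, 59 mm across, 5 mm deep, flat-floored, rim chamfered 1 mm, is near it: the board lies differently in the cradle each time, so its centre is up to 35 mm away along y and 7 mm along x. No reading tells where; the shutter hides it at first.
- brass_line (a point): Middle of the far edge of the brass line on the shutter's shelf, at cradle x -190, y -60 mm, shelf-top height (50 mm); axes as the cradle's. The shelf spans cradle x -216 to -66, y -155 to +35 mm; 10 mm wide guide battens along both its sides rise to 62 mm above the cradle origin.
- shutter (a joint): Travel (m) of the dust shutter: plywood sheet 140 (cradle x) by 160 mm (y), 6 thick, top 57.5 mm above the cradle origin. 0 = shut (x -100 to +40, y -140 to +20 mm); it grows as drawn along the cradle's -x. 0.090 = near edge at the brass line; stop at 0.105. Starts at 0 to 0.012. Stiff: about 7 N; stays where left.
- shutter_handle (a point): Middle of the top of the shutter's dark upright handle batten, 87.5 mm above the cradle origin; 16 mm thick (cradle x), 60 mm long (y), standing 30 mm above the sheet; moves with the shutter. Axes as the cradle's. At travel 0 it is at cradle x -30, y -60 mm.
- roundel: Loose brass disc 56 mm across, 5 mm thick, about 0.16 kg, with a round upright boss in the middle, 18 mm across, standing 24 mm above the disc's face (top 29 mm above its underside). Origin at the centre of its underside, z up. Starts lying on the board's lane at cradle y +90 to +150 mm.
- gouge_dark: Bystander: gouge with a dark handle, 213 mm long and 25 mm thick, lying on the bench at the near side of the cradle, handle end at its -x; origin at the ferrule.
- gouge_light: Bystander: gouge with a light brown handle, same size, lying on the bench beyond the cradle.
- mallet: Bystander: mallet lying on the bench to the left of the cradle; dark head 70 mm across and 110 mm long, pale handle 200 mm; origin under the head.
- oil: Bystander: amber oil bottle, 50 mm across, 120 mm tall, standing on the bench to the right of the cradle; origin at its underside.
Mind the look-alikes: they are no part of the job. Of the things shaped like the roundel, the brass one is meant.

How it is judged:
On the way, in this order (a step that is already met when the one before it is completed fails the run):
1. the shutter is drawn back to the brass line (84 to 96 mm of travel) (value of joint shutter between 0.084 and 0.096 m), for 0.2 s.
2. the roundel lies down in the recess (z of roundel in the frame of cradle between 0.042 and 0.0465 m and x of roundel in the frame of cradle between -0.014 and 0.014 m and y of roundel in the frame of cradle between -0.105 and -0.015 m and angle between roundel's own z axis and vertical below 0.04 rad), for 0.2 s.
At the end, for the whole second after the job is handed in: The shutter is at the brass line (travel 90 mm, 6 mm either way) and the roundel lies at rest and level (within 0.04 rad) in the recess, its underside at least 3.5 mm below the board's top (all of step 1 and all of step 2 and linear speed of roundel below 0.01 m/s); the robot touches nothing.
It fails at once if the roundel is lifted more than 10 mm off the board (z of roundel in the frame of cradle above 0.06 m).
It fails at once if the dark-handled gouge is moved more than 25 mm (distance of gouge_dark from where it was at the start of the episode above 0.025 m).
It fails at once if the light-handled gouge is moved more than 25 mm (distance of gouge_light from where it was at the start of the episode above 0.025 m).
It fails at once if the mallet is moved more than 25 mm (distance of mallet from where it was at the start of the episode above 0.025 m).
It fails at once if the oil bottle is moved more than 25 mm (distance of oil from where it was at the start of the episode above 0.025 m).
It also fails if it takes over 51 s, if anything falls off the work surface, if the arm or the gripper's body presses on something with over 40 N, if the wrist force passes 120 N, or if a joint passes its speed limit or range.

## Working session

There is one attempt and no reset: what is moved stays moved. The work goes in short steps, Python scripts to look and compute and a tool call to move; the robot and the scene stay as the last step left them, time stands still between calls to the robot, and variables do not carry over. Pictures are saved under pics/ and viewed, and the job is handed in when it is done.

Besides the shell and the picture viewer there is one more tool, called as a command line: name --argument value ..., lists and objects as JSON in quotes. move_arm: Moves the arm, as the interface text tells. Its arguments: {"type":"object","properties":{"motion":{"type":"array"},"grip":{"type":"number"}},"required":["motion"]}

```bash
mkdir -p pics
cat > h.py <<'E'
import numpy as np,cv2
from bench import robot,snapshot,camera_info,hand_in
def save(n,im): cv2.imwrite('pics/'+n+'.png',im[...,::-1])
def ray(ci,u,v):
    K=np.array(ci['mtx']);d=np.linalg.inv(K)@[u,v,1.];d=np.array([d[0],-d[1],-d[2]])
    return np.array(ci['origin']),np.array(ci['rotation'])@d
def onz(ci,u,v,z):
    o,d=ray(ci,u,v);return o+d*(z-o[2])/d[2]
def dep(ci,u,v,D):
    o,d=ray(ci,u,v);return o+d*D[int(v),int(u)]
def proj(ci,p):
    c=np.array(ci['rotation']).T@(np.array(p)-ci['origin']);x=np.array(ci['mtx'])@[c[0],-c[1],-c[2]];return x[:2]/x[2]
E
python3 - <<'E'
from h import *
for n in ['scene','top']:
    im,D=snapshot(n);ci=camera_info(n);save(n+'0',im);np.savez('/tmp/'+n+'0.npz',im=im,D=D);print(n,ci)
print(robot.get_obs())
E
```

```text
scene {'mtx': array([[404.89288029,   0.        , 283.96620349],
       [  0.        , 404.89288029, 211.69476342],
       [  0.        ,   0.        ,   1.        ]]), 'origin': array([1.07064848, 0.37640694, 0.64479864]), 'rotation': array([0.41830374, 0.16474744, 0.34125708, 0.82548402])}
top {'mtx': array([[538.57996113,   0.        , 284.87600313],
       [  0.        , 538.57996113, 212.34023462],
       [  0.        ,   0.        ,   1.        ]]), 'origin': array([0.4634727 , 0.04180371, 1.24523529]), 'rotation': array([-0.70244596, -0.05008574,  0.03906018,  0.70889731])}
{'clock': 0.1, 'q': array([-1.07581724,  0.50175928, -0.42681829,  1.55134612,  0.22080416,
        1.13827691, -0.21027909]), 'qd': array([ 0.00105267, -0.00160557, -0.00150541, -0.00259122,  0.00087841,
        0.00065011, -0.00071865]), 'effort': array([-1.17525921e-02, -5.67869961e+01, -5.83860621e+00, -2.79912812e+01,
       -6.89664320e-02,  2.40672502e-02,  2.32272288e-05]), 'tool_pos': array([0.14919795, 0.6320026 , 0.22577948]), 'tool_rot': array([-1.34278621e-04,  1.15590247e-01,  9.93296603e-01, -8.57101137e-04]), 'force': array([-0.29708892, -0.0417319 ,  0.24016573]), 'torque': array([0.00617541, 0.00275188, 0.01786447]), 'opening': 0.09176632414834869}
```

Add to h.py:
```python
from scipy.spatial.transform import Rotation as Rn
_ci=camera_info
def camera_info(n):
    c=dict(_ci(n));q=np.array(c['rotation']);c['rotation']=Rn.from_quat([q[1],q[2],q[3],q[0]]).as_matrix();return c
```

```text
(no output)
```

View pics/scene0.png

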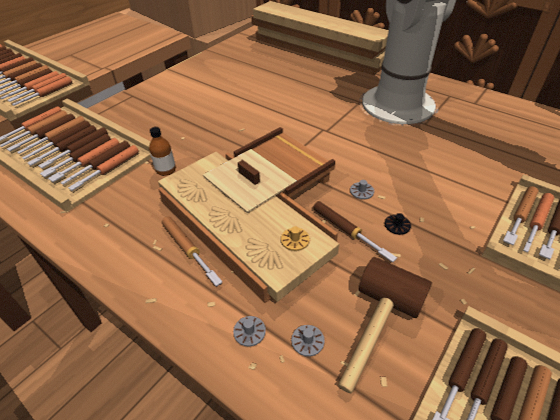

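View pics/top0.png

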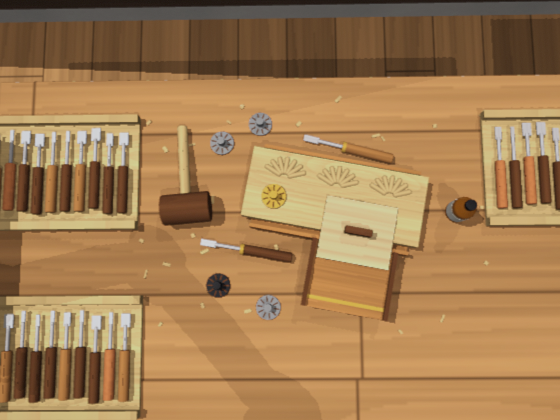

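Run:
```python
from h import *
z=np.load('/tmp/top0.npz');im,D=z['im'],z['D'];ci=camera_info('top')
c=im[130:330,230:440];save('crop0',cv2.resize(c,None,fx=3.8,fy=2.9*1,interpolation=cv2.INTER_CUBIC)[:600])
K=np.array(ci['mtx']);v,u=np.mgrid[:420,:560]
d=np.stack([(u-K[0,2])/K[0,0],-(v-K[1,2])/K[1,1],-np.ones(u.shape)],-1)*D[...,None]
P=d@ci['rotation'].T+ci['origin']
np.save('/tmp/P0.npy',P)
for n,(a,b) in dict(round=(274,188),board=(310,210),board2=(415,215),handle=(358,231),sheet=(335,250),shelf=(345,285),bench=(450,300),boss=(273,196)).items(): print(n,P[b,a],im[b,a])
```

```text
round [0.67007063 0.08378076 0.05325219] [170 135  61]
board [0.61983105 0.00362407 0.05026416] [211 194 137]
board2 [ 0.60632349 -0.23007219  0.04932243] [210 186 129]
handle [ 0.56810669 -0.09754845  0.08972444] [116  71  45]
sheet [ 0.52952643 -0.04982987  0.0581    ] [210 198 150]
shelf [ 0.45299198 -0.07099165  0.04860807] [195 137  78]
bench [ 0.41696845 -0.31239275  0.00231396] [186 138  85]
boss [0.64766162 0.08512161 0.08020416] [213 179  78]
```

View pics/crop0.png

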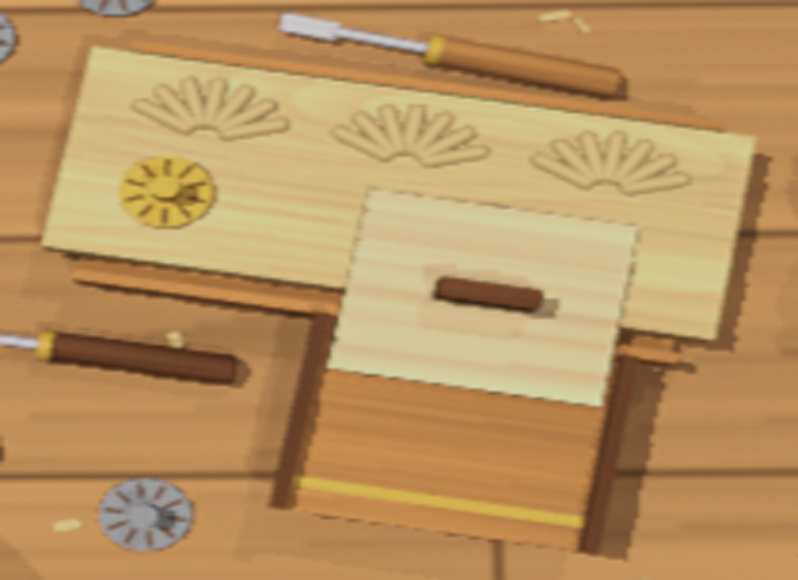

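Run:
```python
from h import *
z=np.load('/tmp/top0.npz');im=z['im'];P=np.load('/tmp/P0.npy');ci=camera_info('top')
hsv=cv2.cvtColor(im,cv2.COLOR_RGB2HSV)
def blob(m,box,z):
    x0,y0,x1,y1=box;mm=np.zeros(m.shape,np.uint8);mm[y0:y1,x0:x1]=m[y0:y1,x0:x1]
    n,l,s,c=cv2.connectedComponentsWithStats(mm);i=1+np.argmax(s[1:,4]);vs,us=np.where(l==i)
    W=np.array([onz(ci,a,b,z)[:2] for a,b in zip(us,vs)])
    r=cv2.minAreaRect((W*1000).astype(np.float32));ev,e=np.linalg.eigh(np.cov(W.T));d=e[:,1]
    print(s[i],c[i],'mean',W.mean(0),'rect',r,'axis deg',np.degrees(np.arctan2(-d[0],d[1]))%180);return W
print('line');blob((hsv[...,0]>21)&(hsv[...,0]<30)&(hsv[...,1]>160)&(hsv[...,2]>150),(295,270,400,325),.05)
print('handle');blob((P[...,2]>.075)&(P[...,2]<.1),(335,215,380,245),.0875)
print('sheet');blob((hsv[...,1]<115)&(hsv[...,2]>150)&(P[...,2]>.0535),(300,180,410,285),.0575)
print('roundel');blob((hsv[...,1]>130)&(hsv[...,2]>90)&(hsv[...,0]>20)&(hsv[...,0]<32),(255,178,295,215),.056)
print('boss');blob((P[...,2]>.07),(255,175,295,215),.079)
for p in [(300,252),(300,305)]: print(hsv[p[1],p[0]])
```

```text
line
[341 301  27   7  51] [353.54901961 303.92156863] mean [ 0.41187698 -0.08859886] rect ((411.3354187011719, -89.86209869384766), (57.175628662109375, 6.074516296386719), 78.87139129638672) axis deg 169.3990023827976
handle
[344 225  29  13 219] [357.93607306 230.94063927] mean [ 0.56844197 -0.09767348] rect ((568.3197021484375, -97.79901123046875), (59.88119125366211, 17.04918098449707), 79.04251861572266) axis deg 169.3003336034299
sheet
[ 316  194   82   76 3844] [356.40478668 232.3012487 ] mean [ 0.56836262 -0.09780742] rect ((570.4009399414062, -97.92929077148438), (161.6908416748047, 142.1630859375), 78.87750244140625) axis deg 166.914925024879
roundel
[262 184  24  24 356] [273.0252809  195.53089888] mean [0.65257026 0.0859617 ] rect ((652.6812744140625, 84.92686462402344), (51.487823486328125, 52.078941345214844), 89.53290557861328) axis deg 81.23784014163971
boss
[269 191   8   8  53] [272.52830189 194.30188679] mean [0.65163373 0.0861815 ] rect ((651.199462890625, 86.24905395507812), (15.394661903381348, 15.540657997131348), 89.39380645751953) axis deg 124.04768882097623
[ 15 142 169]
[ 15 142 176]
```

Candidates for the roundel in the top view are brass (273,195), grey (260,124), (222,143) and (268,307), and black (218,285). Only the one at (273,195) is brass and on the board. The crop confirms it: gold disc, round boss, 79 mm top height. The cradle yaw is about -11° and the shutter handle is at (0.568, -0.098). I'll go to the handle first.

move_arm --motion '[[[0.6,-0.75,0],[0,0,-1]],[[0.6,-0.75,0],[0,0,-1]],[[0.6,-0.75,0],[0,0,-1]],[[0.6,-0.75,0],[0,0,-1]],[[0.6,-0.75,0],[0,0,-1]],[[0.6,-0.75,0],[0,0,-1]],[[0.6,-0.75,0],[0,0,-1]],[[0.6,-0.75,0],[0,0,-1]],[[0.6,-0.75,0],[0,0,-1]],[[0.6,-0.75,0],[0,0,-1]]]' --grip 0.3

```text
clock: 1.1
tool_pos: [0.4469, 0.2452, 0.2219]
tool_rot: [-0.004, 0.454, 0.891, -0.001]
force: [0.5, 0.9, 0.1]
opening: 0.0644
```

move_arm --motion '[[[0.25,-0.7,0],[0,0,-1]],[[0.25,-0.7,0],[0,0,-1]],[[0.25,-0.7,0],[0,0,-1]],[[0.25,-0.7,0],[0,0,-1]],[[0.25,-0.7,0],[0,0,-1]],[[0.25,-0.7,-0.2],[0,0,-1]],[[0.25,-0.7,-0.2],[0,0,-1]],[[0.25,-0.7,-0.2],[0,0,-1]],[[0.25,-0.7,-0.2],[0,0,-1]],[[0.25,-0.5,-0.2],[0,0,-1]]]'

```text
clock: 2.1
tool_pos: [0.5765, -0.1138, 0.1697]
tool_rot: [-0.003, 0.743, 0.669, 0.001]
force: [0.5, 0.5, 0.2]
opening: 0.0641
```

```bash
cat > st.py <<'E'
from h import *
E0=Rn.from_euler('z',-11,degrees=True).as_matrix()
def jaw(o):
    q=o['tool_rot'];R=Rn.from_quat([q[1],q[2],q[3],q[0]]).as_matrix();a=np.degrees(np.arctan2(R[1,1],R[0,1]));a=(a+90)%180-90
    return a,R
o=robot.get_obs();a,R=jaw(o)
tilt=np.degrees(np.cross(R[:,2],[0,0,-1]))
print('t',round(o['clock'],2),'pos',o['tool_pos'].round(4),'jaw',round(a,2),'tiltfix deg',tilt.round(2),'F',o['force'].round(1),'op',round(o['opening'],4),'q',o['q'].round(2))
E
python3 st.py
python3 - <<'E'
from h import *
ci=camera_info('wrist');im,D=snapshot('wrist');save('w1',im);np.savez('/tmp/w1.npz',im=im,D=D);print(ci)
E
```

```text
t 2.1 pos [ 0.5765 -0.1138  0.1697] jaw -5.99 tiltfix deg [-0.34 -0.21 -0.  ] F [0.5 0.5 0.2] op 0.0641 q [ 0.    0.42  0.19  1.78 -0.1   0.95  0.13]
{'mtx': array([[317.97661477,   0.        , 276.35113535],
       [  0.        , 317.97661477, 208.59178329],
       [  0.        ,   0.        ,   1.        ]]), 'origin': array([ 0.58331908, -0.04807404,  0.32804769]), 'rotation': array([[ 0.99456439,  0.09985169,  0.02951815],
       [-0.10403611,  0.96456789,  0.24245675],
       [-0.00426255, -0.2442098 ,  0.96971305]])}
```

View pics/w1.png

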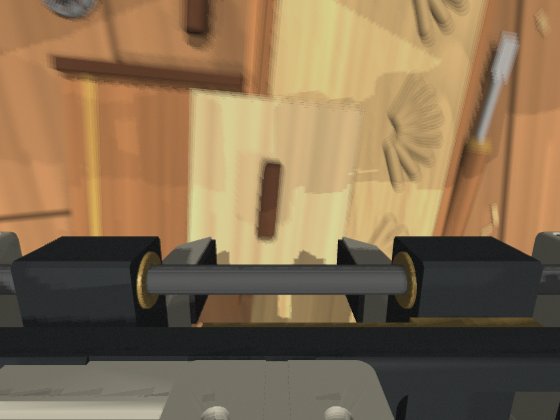

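Run:
```python
from h import *
ci=camera_info('wrist')
z=np.load('/tmp/w1.npz');im,D=z['im'],z['D']
K=ci['mtx'];v,u=np.mgrid[:420,:560]
P=(np.stack([(u-K[0,2])/K[0,0],-(v-K[1,2])/K[1,1],-np.ones(u.shape)],-1)*D[...,None])@ci['rotation'].T+ci['origin']
m=((P[...,2]>.075)&(P[...,2]<.1));m[:, :240]=0;m[:,300:]=0;m[:150]=0;m[245:]=0
vs,us=np.where(m);W=np.array([onz(ci,a,b,.0875)[:2] for a,b in zip(us,vs)])
print(len(us),cv2.minAreaRect((W*1000).astype(np.float32)),np.median(P[m][:,2]))
ex=np.array([.9816,-.1908])
for v in (110,150,200):
    row=im[v].astype(int)
    print(v,[ (u,tuple(row[u])) for u in list(range(84,104,2))],[ (u,tuple(row[u])) for u in range(184,198,2)])
```

```text
1541 ((569.9832763671875, -104.30023956298828), (59.94437789916992, 15.739240646362305), 78.5107421875) 0.0856709323465697
110 [(84, (np.int64(187), np.int64(135), np.int64(77))), (86, (np.int64(193), np.int64(144), np.int64(79))), (88, (np.int64(200), np.int64(152), np.int64(82))), (90, (np.int64(203), np.int64(158), np.int64(83))), (92, (np.int64(199), np.int64(151), np.int64(80))), (94, (np.int64(184), np.int64(138), np.int64(76))), (96, (np.int64(177), np.int64(129), np.int64(73))), (98, (np.int64(175), np.int64(124), np.int64(73))), (100, (np.int64(169), np.int64(114), np.int64(72))), (102, (np.int64(167), np.int64(113), np.int64(71)))] [(184, (np.int64(168), np.int64(113), np.int64(71))), (186, (np.int64(170), np.int64(115), np.int64(73))), (188, (np.int64(175), np.int64(121), np.int64(78))), (190, (np.int64(187), np.int64(146), np.int64(99))), (192, (np.int64(198), np.int64(167), np.int64(117))), (194, (np.int64(208), np.int64(182), np.int64(129))), (196, (np.int64(215), np.int64(195), np.int64(142)))]
150 [(84, (np.int64(181), np.int64(127), np.int64(76))), (86, (np.int64(188
[... 1031 characters left out ...]
64(82))), (92, (np.int64(209), np.int64(163), np.int64(86))), (94, (np.int64(215), np.int64(172), np.int64(89))), (96, (np.int64(204), np.int64(159), np.int64(83))), (98, (np.int64(196), np.int64(149), np.int64(81))), (100, (np.int64(184), np.int64(133), np.int64(77))), (102, (np.int64(175), np.int64(118), np.int64(75)))] [(184, (np.int64(172), np.int64(118), np.int64(73))), (186, (np.int64(169), np.int64(117), np.int64(73))), (188, (np.int64(183), np.int64(152), np.int64(103))), (190, (np.int64(197), np.int64(180), np.int64(127))), (192, (np.int64(211), np.int64(202), np.int64(143))), (194, (np.int64(216), np.int64(213), np.int64(153))), (196, (np.int64(216), np.int64(211), np.int64(151)))]
```

move_arm --motion '[[[0,0,0],[0,0,-0.6]],[[-0.1,0.3,-0.4],[0,0,-0.6]],[[0,0,0],[0,0,0]],[[0,0,0],[0,0,0]]]'

```text
clock: 2.55
tool_pos: [0.5708, -0.1075, 0.1455]
tool_rot: [-0.003, 0.775, 0.632, -0.003]
force: [-0.4, 0.6, 0.8]
opening: 0.0641
```

```bash
python3 st.py
python3 - <<'E'
from h import *
ci=camera_info('wrist');im,D=snapshot('wrist');save('w2',im)
hc=proj(ci,[.5684,-.0977,.0875]);print(hc)
K=ci['mtx'];v,u=np.mgrid[:420,:560]
P=(np.stack([(u-K[0,2])/K[0,0],-(v-K[1,2])/K[1,1],-np.ones(u.shape)],-1)*D[...,None])@ci['rotation'].T+ci['origin']
m=((P[...,2]>.08)&(P[...,2]<.1));m[:, :230]=0;m[:,310:]=0;m[:120]=0;m[255:]=0
vs,us=np.where(m);W=np.array([onz(ci,a,b,.0875)[:2] for a,b in zip(us,vs)])
print(len(us),cv2.minAreaRect((W*1000).astype(np.float32)),np.median(P[m][:,2]))
E
```

```text
t 2.55 pos [ 0.5708 -0.1075  0.1455] jaw -11.67 tiltfix deg [-0.09 -0.45 -0.  ] F [-0.4  0.6  0.8] op 0.0641 q [-0.02  0.45  0.21  1.81 -0.11  0.9   0.03]
[271.85129691 211.33066303]
1828 ((569.101318359375, -99.37519073486328), (59.98099899291992, 15.805333137512207), 79.45600891113281) 0.08736581356109172
```

View pics/w2.png

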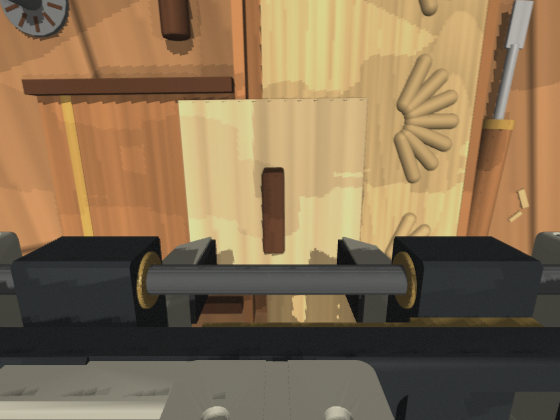

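Wrist view: the handle is at (273,210), which gives (0.569, -0.099), z 0.087. That matches the top view, so I'm descending astride it.

move_arm --motion '[[[-0.04,0.2,-0.5],[0,-0.1,0.1]],[[0,0,-0.5],[0,0,0]],[[0,0,-0.4],[0,0,0]],[[0,0,-0.2],[0,0,0]],[[0,0,0],[0,0,0]]]'

```text
clock: 3.1
tool_pos: [0.5729, -0.0976, 0.0682]
tool_rot: [0.002, 0.771, 0.637, 0.003]
force: [-0.1, -0.2, -0.3]
opening: 0.0642
```

```bash
python3 st.py
```

```text
t 3.1 pos [ 0.5729 -0.0976  0.0682] jaw -10.93 tiltfix deg [-0.07  0.45  0.  ] F [-0.1 -0.2 -0.3] op 0.0642 q [-0.02  0.55  0.18  1.87 -0.14  0.73  0.05]
```

move_arm --motion '[[[-0.08,0,-0.1],[0,0.1,0]],[[0,0,0],[0,0,0]],[[0,0,0],[0,0,0]],[[0,0,0],[0,0,0]],[[0,0,0],[0,0,0]]]' --grip 1

```text
clock: 3.6
tool_pos: [0.5716, -0.0986, 0.0669]
tool_rot: [0.002, 0.771, 0.637, 0.003]
force: [0.7, 0.6, -0.2]
opening: 0.0291
```

```bash
python3 st.py
```

```text
t 3.6 pos [ 0.5716 -0.0986  0.0669] jaw -10.92 tiltfix deg [-0.02  0.36  0.  ] F [ 0.7  0.6 -0.2] op 0.0291 q [-0.01  0.55  0.18  1.87 -0.14  0.73  0.05]
```

move_arm --motion '[[[-0.06,0,-0.12],[0,0,0]],[[0,0,0],[0,0,0]],[[0,0,0],[0,0,0]],[[0,0,0],[0,0,0]]]'

```text
clock: 4.0
tool_pos: [0.5694, -0.0988, 0.0609]
tool_rot: [0.003, 0.771, 0.637, 0.003]
force: [0.9, -0.4, 0.6]
opening: 0.0154
```

```bash
python3 st.py
```

```text
t 4.0 pos [ 0.5694 -0.0988  0.0609] jaw -10.93 tiltfix deg [-0.    0.49  0.  ] F [ 0.9 -0.4  0.6] op 0.0154 q [-0.01  0.55  0.18  1.88 -0.14  0.71  0.06]
```

move_arm --motion '[[[-0.2,0.04,0],[0,0,0]],[[-0.2,0.04,0],[0,0,0]],[[-0.2,0.04,0],[0,0,0]],[[-0.2,0.04,0],[0,0,0]],[[-0.2,0.04,0],[0,0,0]],[[-0.2,0.04,0],[0,0,0]],[[-0.2,0.04,0],[0,0,0]],[[0,0,0],[0,0,0]]]'

```text
clock: 4.8
tool_pos: [0.5104, -0.0874, 0.0608]
tool_rot: [0.013, 0.771, 0.636, 0.011]
force: [-4.1, -0.0, 4.6]
opening: 0.0159
```

```bash
python3 st.py
python3 - <<'E'
from h import *
ci=camera_info('wrist');im,D=snapshot('wrist');save('w3',im);print(camera_info('wrist')['origin']-ci['origin'])
np.savez('/tmp/w3.npz',im=im,D=D,o=ci['origin'],R=ci['rotation'])
im,D=snapshot('top');np.savez('/tmp/top3.npz',im=im,D=D);save('t3',cv2.resize(im[170:330,270:440],None,fx=4,fy=3.7))
E
```

```text
t 4.8 pos [ 0.5104 -0.0874  0.0608] jaw -10.94 tiltfix deg [0.38 1.88 0.  ] F [-4.1 -0.   4.6] op 0.0159 q [-0.03  0.46  0.18  2.05 -0.14  0.61  0.05]
[ 9.06277246e-05 -1.99053123e-05  2.02965047e-05]
```

View pics/w3.png

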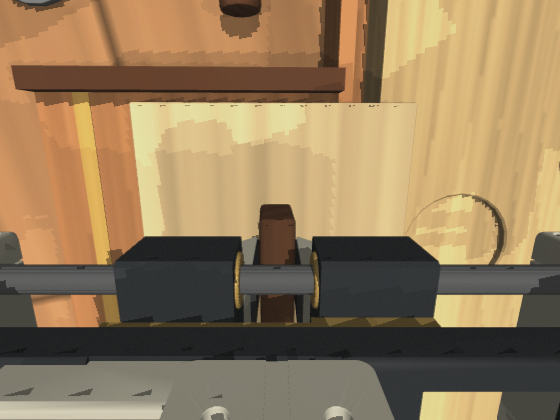

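View pics/t3.png

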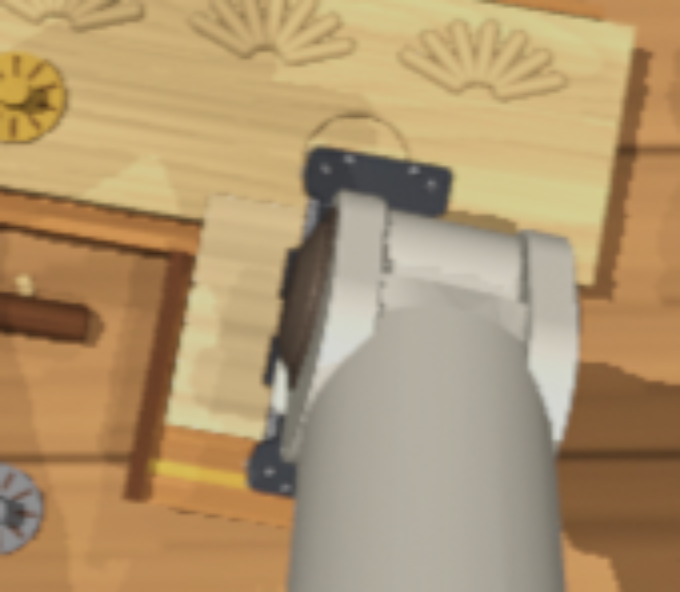

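```bash
cat > gap.py <<'E'
from h import *
ex=np.array([np.cos(np.radians(11)),-np.sin(np.radians(11))])
def gap(im,ci,rows):
    hsv=cv2.cvtColor(im,cv2.COLOR_RGB2HSV).astype(int)
    for v in rows:
        r=hsv[v]
        y=[u for u in range(60,200) if 21<=r[u,0]<=30 and r[u,1]>135 and r[u,2]>150]
        print(v,'yellow',(y[0],y[-1]) if y else None,'RGB',[tuple(map(int,im[v,u])) for u in range(74,110,4)])
E
python3 - <<'E'
from h import *
z=np.load('/tmp/w3.npz');im=z['im'];ci=camera_info('wrist');ci['origin']=z['o'];ci['rotation']=z['R']
hsv=cv2.cvtColor(im,cv2.COLOR_RGB2HSV).astype(int)
for v in (120,150,180,210): print(v,[(u,*hsv[v,u]) for u in range(70,160,3)])
E
```

```text
120 [(70, np.int64(14), np.int64(146), np.int64(217)), (73, np.int64(13), np.int64(147), np.int64(214)), (76, np.int64(20), np.int64(151), np.int64(225)), (79, np.int64(21), np.int64(149), np.int64(228)), (82, np.int64(21), np.int64(144), np.int64(228)), (85, np.int64(21), np.int64(144), np.int64(228)), (88, np.int64(21), np.int64(148), np.int64(228)), (91, np.int64(20), np.int64(146), np.int64(222)), (94, np.int64(13), np.int64(146), np.int64(203)), (97, np.int64(13), np.int64(146), np.int64(197)), (100, np.int64(13), np.int64(145), np.int64(195)), (103, np.int64(13), np.int64(146), np.int64(195)), (106, np.int64(13), np.int64(148), np.int64(200)), (109, np.int64(13), np.int64(146), np.int64(197)), (112, np.int64(13), np.int64(146), np.int64(196)), (115, np.int64(13), np.int64(146), np.int64(197)), (118, np.int64(13), np.int64(147), np.int64(203)), (121, np.int64(14), np.int64(147), np.int64(211)), (124, np.int64(13), np.int64(146), np.int64(209)), (127, np.int64(13), np.int64(146), np.int64(197)), (130, np.int64(13), np.int64(137), np.int64(199)), (133, np.int64(28), np.int64(71), 
[... 4269 characters left out ...]
p.int64(13), np.int64(147), np.int64(191)), (121, np.int64(13), np.int64(145), np.int64(188)), (124, np.int64(13), np.int64(145), np.int64(186)), (127, np.int64(13), np.int64(147), np.int64(185)), (130, np.int64(13), np.int64(149), np.int64(181)), (133, np.int64(13), np.int64(146), np.int64(189)), (136, np.int64(13), np.int64(146), np.int64(198)), (139, np.int64(13), np.int64(147), np.int64(193)), (142, np.int64(26), np.int64(78), np.int64(229)), (145, np.int64(25), np.int64(80), np.int64(229)), (148, np.int64(25), np.int64(80), np.int64(229)), (151, np.int64(24), np.int64(82), np.int64(229)), (154, np.int64(24), np.int64(86), np.int64(229)), (157, np.int64(23), np.int64(86), np.int64(229))]
```

Run:
```python
from h import *
z=np.load('/tmp/w3.npz');im=z['im'];ci=camera_info('wrist');ci['origin']=z['o'];ci['rotation']=z['R']
ex=np.array([np.cos(np.radians(11)),-np.sin(np.radians(11))])
L=[onz(ci,u,v,.05)[:2] for u,v in ((92,120),(96,150),(99.5,180),(105,210))]
S=[onz(ci,u,v,.0575)[:2] for u,v in ((131.5,120),(135,150),(137.7,180),(140.7,210))]
print([(p@ex).round(4) for p in L],[(p@ex).round(4) for p in S],(np.mean(S,0)-np.mean(L,0))@ex)
t=np.load('/tmp/top3.npz');im=t['im'];ct=camera_info('top');hsv=cv2.cvtColor(im,cv2.COLOR_RGB2HSV).astype(int)
for u in (315,322,328):
  print(u,[(v,*map(int,hsv[v,u])) for v in range(276,304)])
```

```text
[np.float64(0.4246), np.float64(0.4245), np.float64(0.4242), np.float64(0.4249)] [np.float64(0.4472), np.float64(0.4473), np.float64(0.447), np.float64(0.4469)] 0.022527070187510143
315 [(276, 21, 82, 214), (277, 20, 85, 214), (278, 21, 83, 214), (279, 22, 76, 214), (280, 24, 71, 213), (281, 25, 68, 213), (282, 26, 68, 213), (283, 27, 64, 214), (284, 27, 66, 208), (285, 17, 126, 182), (286, 15, 157, 188), (287, 15, 155, 194), (288, 16, 153, 200), (289, 15, 153, 195), (290, 15, 155, 191), (291, 15, 154, 192), (292, 15, 153, 192), (293, 15, 153, 190), (294, 16, 153, 195), (295, 20, 152, 206), (296, 23, 154, 213), (297, 23, 156, 214), (298, 22, 159, 212), (299, 18, 153, 206), (300, 15, 150, 206), (301, 15, 150, 204), (302, 15, 152, 196), (303, 15, 152, 196)]
322 [(276, 20, 89, 207), (277, 20, 89, 200), (278, 19, 90, 195), (279, 20, 92, 192), (280, 20, 88, 197), (281, 22, 80, 205), (282, 23, 74, 213), (283, 24, 71, 214), (284, 27, 64, 214), (285, 27, 66, 210), (286, 19, 94, 193), (287, 15, 150, 190), (288, 15, 156, 190), (289, 16, 155, 191), (290, 15, 155, 188), (291, 15, 157, 182), (292, 15, 153, 183), (293, 15, 155, 184), (294, 15, 154, 182), (295, 15, 154, 185), (296, 17, 159, 196), (297, 21, 165, 213), (298, 21, 163, 214), (299, 21, 164, 212), (300, 19, 160, 203), (301, 15, 152, 194), (302, 15, 154, 189), (303, 15, 154, 187)]
328 [(276, 19, 90, 198), (277, 20, 89, 197), (278, 19, 91, 190), (279, 19, 94, 185), (280, 19, 93, 187), (281, 20, 91, 196), (282, 21, 84, 212), (283, 21, 80, 214), (284, 22, 78, 213), (285, 23, 75, 214), (286, 23, 75, 211), (287, 19, 98, 198), (288, 15, 148, 190), (289, 15, 154, 189), (290, 16, 155, 191), (291, 15, 154, 189), (292, 15, 154, 182), (293, 15, 153, 183), (294, 15, 153, 185), (295, 15, 156, 182), (296, 15, 154, 185), (297, 18, 158, 194), (298, 21, 164, 212), (299, 22, 163, 214), (300, 21, 166, 212), (301, 20, 163, 204), (302, 16, 155, 193), (303, 15, 153, 190)]
```

move_arm --motion '[[[-0.2,0.04,0],[0,0,0]],[[-0.2,0.04,0],[0,0,0]],[[0,0,0],[0,0,0]]]'

```text
clock: 5.2
tool_pos: [0.4939, -0.0842, 0.0609]
tool_rot: [0.015, 0.771, 0.636, 0.012]
force: [-5.5, 1.3, 8.0]
opening: 0.0164
```

```bash
python3 st.py
```

```text
t 5.2 pos [ 0.4939 -0.0842  0.0609] jaw -10.95 tiltfix deg [0.47 2.2  0.  ] F [-5.5  1.3  8. ] op 0.0164 q [-0.04  0.43  0.18  2.09 -0.13  0.59  0.04]
```

move_arm --motion '[[[-0.15,0.03,0],[0,0,0]],[[0,0,0],[0,0,0]]]'

```text
clock: 5.4
tool_pos: [0.4874, -0.083, 0.0609]
tool_rot: [0.016, 0.771, 0.636, 0.013]
force: [-5.4, 0.7, 7.5]
opening: 0.0161
```

```bash
python3 st.py;  python3 - <<'E'
from h import *
im,D=snapshot('wrist');save('w4',im);ci=camera_info('wrist');np.savez('/tmp/w4.npz',im=im,D=D,o=ci['origin'],R=ci['rotation'])
hsv=cv2.cvtColor(im,cv2.COLOR_RGB2HSV).astype(int)
ex=np.array([np.cos(np.radians(11)),-np.sin(np.radians(11))])
for v in (130,150,170,190,210):
    s=[u for u in range(60,240) if hsv[v,u,1]<110 and hsv[v,u,2]>190][0]
    l=[u for u in range(60,240) if 18<=hsv[v,u,0]<=24 and hsv[v,u,1]>140]
    print(v,s,l[:1],l[-1:],'near edge vs line far', (onz(ci,s-.5,v,.0575)-onz(ci,l[-1]+.5,v,.05))[:2]@ex if l else '')
E
```

```text
t 5.4 pos [ 0.4874 -0.083   0.0609] jaw -10.95 tiltfix deg [0.5  2.29 0.  ] F [-5.4  0.7  7.5] op 0.0161 q [-0.04  0.42  0.18  2.11 -0.13  0.58  0.04]
130 132 [124] [130] near edge vs line far 0.003458799135291936
150 134 [126] [132] near edge vs line far 0.0034708197241516323
170 136 [129] [134] near edge vs line far 0.0034832184090272723
190 138 [131] [136] near edge vs line far 0.003496013313903387
210 141 [133] [139] near edge vs line far 0.003485782779795068
```

View pics/w4.png

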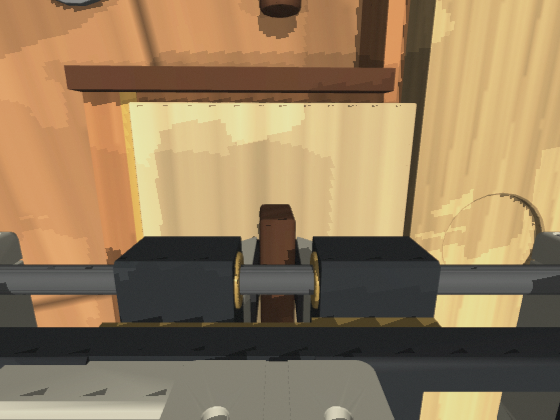

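```bash
cat > gap.py <<'E'
from h import *
ex=np.array([np.cos(np.radians(11)),-np.sin(np.radians(11))])
def run(im,ci,w=None):
    hsv=cv2.cvtColor(im,cv2.COLOR_RGB2HSV).astype(int);S=[];L=[];F=[]
    for v in (130,150,170,190,210):
        s=[u for u in range(60,240) if hsv[v,u,1]<110 and hsv[v,u,2]>190][0]
        l=[u for u in range(60,240) if 18<=hsv[v,u,0]<=24 and hsv[v,u,1]>140 and u<s]
        S.append(onz(ci,s-.5,v,.0575)[:2]@ex);L.append(onz(ci,l[0]-.5,v,.05)[:2]@ex);F.append(onz(ci,l[-1]+.5,v,.05)[:2]@ex)
    S,L,F=map(np.median,(S,L,F));print('sheet near edge',S,'line near',L,'line far(visible)',F,'S-L',S-L,'S-F',S-F)
if __name__=='__main__':
  for n in ('w3','w4'):
    z=np.load(f'/tmp/{n}.npz');ci=camera_info('wrist');ci['origin']=z['o'];ci['rotation']=z['R'];run(z['im'],ci)
E
python3 gap.py
```

```text
sheet near edge 0.4469660067220254 line near 0.41672265235074396 line far(visible) 0.42452274766337544 S-L 0.03024335437128145 S-F 0.022443259058649967
sheet near edge 0.4233019073971487 line near 0.416452857334358 line far(visible) 0.4198310876729971 S-L 0.006849050062790685 S-F 0.003470819724151586
```

Shutter travel is about 91 mm: near edge at 0.4233, line's far edge at 0.4245. I'm letting go and rising.

move_arm --motion '[[[0,0,0],[0,0,0]],[[0,0,0],[0,0,0]],[[0,0,0.1],[0,0,0]],[[0,0,0.7],[0.12,0.5,0]],[[0,0,0.7],[0,0,0]],[[0.6,0.4,0.7],[0,0,0]],[[0.6,0.5,0.4],[0,0,0]],[[0,0,0],[0,0,0]]]' --grip 0.3

```text
clock: 6.25
tool_pos: [0.5494, -0.0383, 0.1975]
tool_rot: [0.003, 0.773, 0.635, 0.003]
force: [0.2, 0.9, 0.2]
opening: 0.0638
```

```bash
python3 st.py;  python3 - <<'E'
from gap import *
im,D=snapshot('wrist');ci=camera_info('wrist');save('w5',im);np.savez('/tmp/w5.npz',im=im,D=D,o=ci['origin'],R=ci['rotation'])
try: run(im,ci)
except Exception as e: print(e)
im,D=snapshot('top');np.savez('/tmp/top5.npz',im=im,D=D);save('t5',cv2.resize(im[130:330,230:440],None,fx=3.8,fy=2.9))
E
```

```text
t 6.25 pos [ 0.5494 -0.0383  0.1975] jaw -11.16 tiltfix deg [0.01 0.44 0.  ] F [0.2 0.9 0.2] op 0.0638 q [-0.14  0.32  0.2   1.86 -0.08  0.96 -0.11]
list index out of range
```

View pics/w5.png

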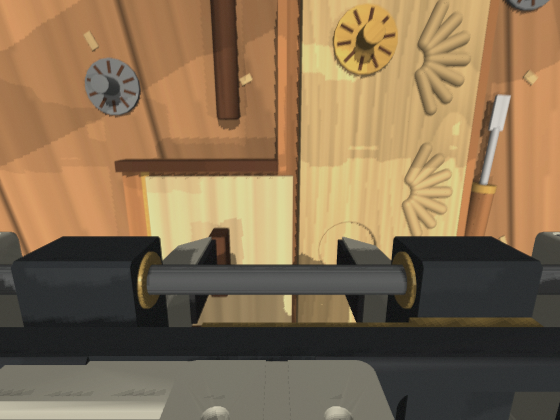

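View pics/t5.png

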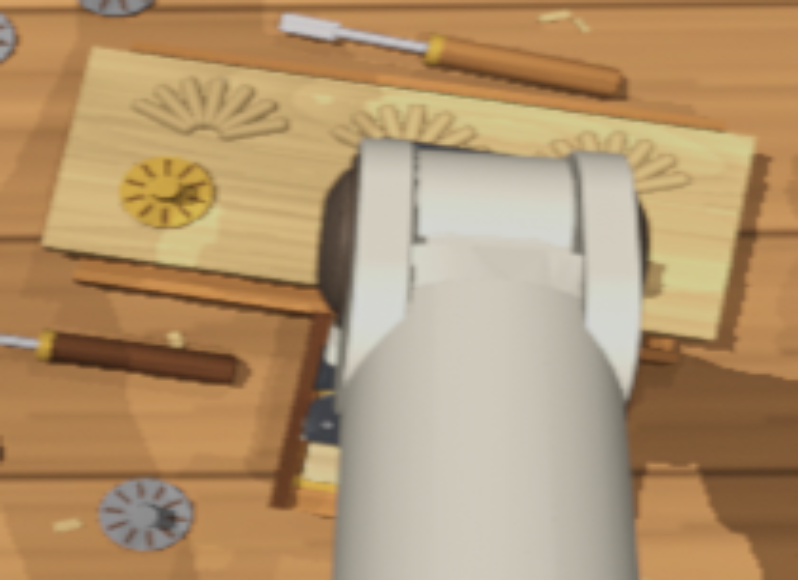

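move_arm --motion '[[[0.55,0.65,-0.1],[0,0,0]],[[0.55,0.65,-0.3],[0,0,0]],[[0.55,0.65,-0.3],[0,0,0]],[[0.4,0.5,-0.3],[0,0,0]],[[0,0,0],[0,0,0]],[[0,0,0],[0,0,0]]]' --grip 0.5

```text
clock: 6.95
tool_pos: [0.6419, 0.0743, 0.1368]
tool_rot: [-0.0, 0.778, 0.629, -0.007]
force: [-0.0, -0.7, 0.7]
opening: 0.046
```

```bash
python3 st.py;  python3 - <<'E'
from h import *
im,D=snapshot('wrist');ci=camera_info('wrist');save('w6',im);np.savez('/tmp/w6.npz',im=im,D=D,o=ci['origin'],R=ci['rotation'])
im,D=snapshot('top');np.savez('/tmp/top6.npz',im=im,D=D);save('t6',cv2.resize(im[130:330,230:440],None,fx=3.8,fy=2.9))
im,D=snapshot('scene');np.savez('/tmp/sc6.npz',im=im,D=D);save('s6',cv2.resize(im[120:300,140:370],None,fx=3.4,fy=3.3))
E
```

```text
t 6.95 pos [0.6419 0.0743 0.1368] jaw -12.08 tiltfix deg [ 0.49 -0.64  0.  ] F [-0.  -0.7  0.7] op 0.046 q [-0.28  0.56  0.16  1.64 -0.1   0.96 -0.3 ]
```

View pics/w6.png

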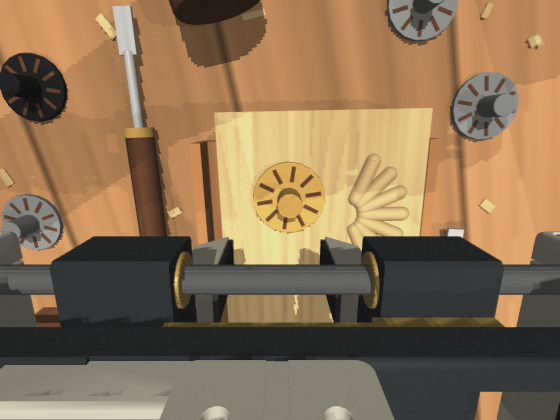

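View pics/t6.png

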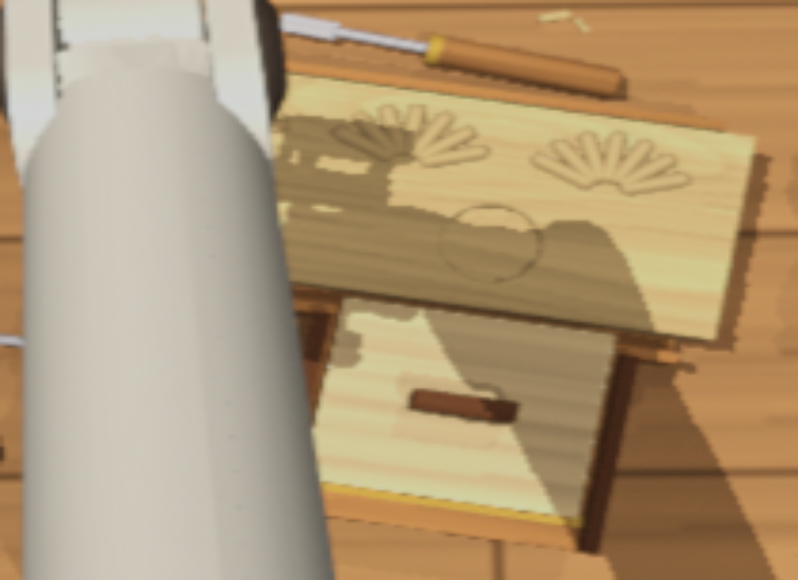

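View pics/s6.png

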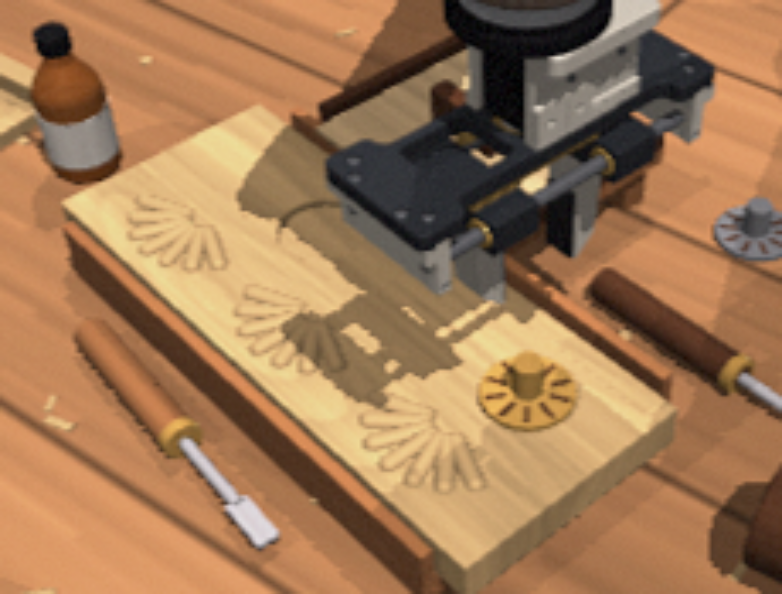

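```bash
cat > meas.py <<'E'
from h import *
ex=np.array([np.cos(np.radians(11)),-np.sin(np.radians(11))]);ey=np.array([-ex[1],ex[0]])
z=np.load('/tmp/top6.npz');im=z['im'];ci=camera_info('top')
g=cv2.cvtColor(im,cv2.COLOR_RGB2GRAY).astype(np.float32)
bh=cv2.morphologyEx(g,cv2.MORPH_BLACKHAT,np.ones((5,5)))
c0=onz(ci,359,214.1,.05)[:2]
c=c0.copy()
for it in range(4):
    pts=[]
    for a in np.radians(np.arange(0,360,5)):
        best=[]
        for r in np.arange(.024,.036,.0005):
            p=proj(ci,[*(c+r*np.array([np.cos(a),np.sin(a)])),.05]);best.append((cv2.getRectSubPix(bh,(1,1),(float(p[0]),float(p[1])))[0,0],r))
        m=max(best)
        if m[0]>6: pts.append(c+m[1]*np.array([np.cos(a),np.sin(a)]))
    pts=np.array(pts)
    A=np.c_[2*pts,np.ones(len(pts))];s=np.linalg.lstsq(A,(pts**2).sum(1),rcond=None)[0]
    r=np.sqrt(s[2]+s[:2]@s[:2]);c=s[:2];res=np.abs(np.linalg.norm(pts-c,axis=1)-r)
    print(len(pts),c,r,np.median(res))
z=np.load('/tmp/w6.npz');im=z['im'];ci=camera_info('wrist');ci['origin']=z['o'];ci['rotation']=z['R']
hsv=cv2.cvtColor(im,cv2.COLOR_RGB2HSV).astype(int)
m=((hsv[...,1]>150)&(hsv[...,0]>17)&(hsv[...,0]<32)).astype(np.uint8);m[:,:240]=0;m[:,340:]=0;m[:150]=0;m[238:]=0
m=cv2.morphologyEx(m,cv2.MORPH_OPEN,np.ones((3,3)));
n,l,s,cc=cv2.connectedComponentsWithStats(m);i=1+np.argmax(s[1:,4]);vs,us=np.where(l==i)
W=np.array([onz(ci,a,b,.055)[:2] for a,b in zip(us,vs)]);h=cv2.minEnclosingCircle((W*1000).astype(np.float32));print('roundel disc',s[i],h)
K=ci['mtx'];D=z['D'];v,u=np.mgrid[:420,:560]
P=(np.stack([(u-K[0,2])/K[0,0],-(v-K[1,2])/K[1,1],-np.ones(u.shape)],-1)*D[...,None])@ci['rotation'].T+ci['origin']
q=(P[...,2]>.073)&(P[...,2]<.083)&(u>265)&(u<315)&(v>165)&(v<232);W=P[q];print('boss',len(W),W.mean(0),np.ptp(W,axis=0))
print('recess (cradle axes), roundel',c@ex,c@ey,W.mean(0)[:2]@ex,W.mean(0)[:2]@ey)
E
python3 meas.py
```

```text
61 [ 0.61091057 -0.1042576 ] 0.029265851510046383 0.0005061430227138487
61 [ 0.61101728 -0.10424065] 0.029321279806893145 0.0005726559115277786
61 [ 0.61099533 -0.10421234] 0.029328179941017624 0.00036239547083596196
61 [ 0.61097858 -0.10419618] 0.02934238113567889 0.0003647559234408494
roundel disc [278 199  13  12  71] ((647.2890014648438, 80.97483825683594), 6.391926288604736)
boss 506 [0.65211456 0.08572012 0.07855642] [0.01743654 0.01730036 0.00754645]
recess (cradle axes), roundel 0.619634750079031 0.014298408898601905 0.6237772120014708 0.20857452751123587
```

Recess centre from the top view is (0.611, -0.104), radius 29.3 mm, which matches 59 mm across. The roundel boss is at (0.652, 0.086), agreed by the top and wrist views. I'll descend onto the boss next.

move_arm --motion '[[[0.22,0.25,-0.4],[0.12,-0.16,0.25]],[[0,0,-0.4],[0,0,0]],[[0,0,-0.2],[0,0,0]],[[0,0,0],[0,0,0]]]'

```text
clock: 7.5
tool_pos: [0.6541, 0.0797, 0.0915]
tool_rot: [0.003, 0.775, 0.632, 0.003]
force: [-0.5, -0.7, 0.6]
opening: 0.0461
```

```bash
python3 st.py
```

```text
t 7.5 pos [0.6541 0.0797 0.0915] jaw -11.6 tiltfix deg [0.04 0.46 0.  ] F [-0.5 -0.7  0.6] op 0.0461 q [-0.27  0.63  0.15  1.65 -0.11  0.87 -0.28]
```

move_arm --motion '[[[-0.04,0.14,0],[0,0.1,0.15]],[[0,0,-0.25],[0,0,0]],[[0,0,-0.25],[0,0,0]],[[0,0,0],[0,0,0]],[[0,0,0],[0,0,0]]]'

```text
clock: 8.0
tool_pos: [0.6532, 0.0858, 0.0676]
tool_rot: [0.002, 0.772, 0.636, 0.001]
force: [-0.6, 0.3, -0.0]
opening: 0.046
```

```bash
python3 st.py
```

```text
t 8.0 pos [0.6532 0.0858 0.0676] jaw -11.07 tiltfix deg [0.03 0.24 0.  ] F [-0.6  0.3 -0. ] op 0.046 q [-0.27  0.66  0.14  1.66 -0.11  0.83 -0.28]
```

move_arm --motion '[[[-0.03,0,-0.14],[0,0.06,0]],[[0,0,0],[0,0,0]],[[0,0,0],[0,0,0]]]'

```text
clock: 8.3
tool_pos: [0.6518, 0.0858, 0.0601]
tool_rot: [0.0, 0.772, 0.636, -0.0]
force: [0.2, 0.1, 0.2]
opening: 0.0462
```

```bash
python3 st.py
```

```text
t 8.3 pos [0.6518 0.0858 0.0601] jaw -11.07 tiltfix deg [ 0.03 -0.01  0.  ] F [0.2 0.1 0.2] op 0.0462 q [-0.27  0.67  0.14  1.66 -0.11  0.82 -0.28]
```

move_arm --motion '[[[0,0,0],[0,0,0]],[[0,0,0],[0,0,0]],[[0,0,0],[0,0,0]],[[0,0,0],[0,0,0]],[[0,0,0],[0,0,0]],[[0,0,0],[0,0,0]]]' --grip 1

```text
clock: 8.9
tool_pos: [0.6524, 0.0857, 0.0608]
tool_rot: [0.001, 0.772, 0.636, 0.0]
force: [0.6, -0.1, -0.5]
opening: 0.017
```

```bash
python3 st.py
```

```text
t 8.9 pos [0.6524 0.0857 0.0608] jaw -11.07 tiltfix deg [0.02 0.07 0.  ] F [ 0.6 -0.1 -0.5] op 0.017 q [-0.27  0.67  0.14  1.66 -0.11  0.82 -0.28]
```

move_arm --motion '[[[-0.07,-0.3,-0.01],[0,0,0]],[[-0.07,-0.3,-0.01],[0,0,0]],[[-0.07,-0.3,-0.01],[0,0,0]],[[-0.07,-0.3,-0.01],[0,0,0]],[[-0.07,-0.3,-0.01],[0,0,0]],[[0,0,0],[0,0,0]]]'

```text
clock: 9.5
tool_pos: [0.6351, 0.0041, 0.0608]
tool_rot: [0.002, 0.772, 0.635, 0.003]
force: [-0.3, -2.4, 1.3]
opening: 0.0173
```

```bash
python3 st.py
```

```text
t 9.5 pos [0.6351 0.0041 0.0608] jaw -11.14 tiltfix deg [-0.06  0.37  0.  ] F [-0.3 -2.4  1.3] op 0.0173 q [-0.15  0.63  0.14  1.73 -0.12  0.79 -0.15]
```

move_arm --motion '[[[-0.07,-0.3,-0.01],[0,0,0]],[[-0.07,-0.3,-0.01],[0,0,0]],[[-0.07,-0.3,-0.01],[0,0,0]],[[-0.07,-0.3,-0.01],[0,0,0]],[[-0.06,-0.25,-0.01],[0,0,0]],[[0,0,0],[0,0,0]]]'

```text
clock: 10.1
tool_pos: [0.6206, -0.0679, 0.0609]
tool_rot: [0.002, 0.771, 0.636, 0.007]
force: [-0.8, -1.7, 1.4]
opening: 0.0169
```

```bash
python3 st.py
python3 - <<'E'
from h import *
im,D=snapshot('wrist');save('w7',im)
E
```

```text
t 10.1 pos [ 0.6206 -0.0679  0.0609] jaw -10.97 tiltfix deg [-0.38  0.77  0.  ] F [-0.8 -1.7  1.4] op 0.0169 q [-0.03  0.61  0.14  1.76 -0.12  0.76 -0.02]
```

View pics/w7.png

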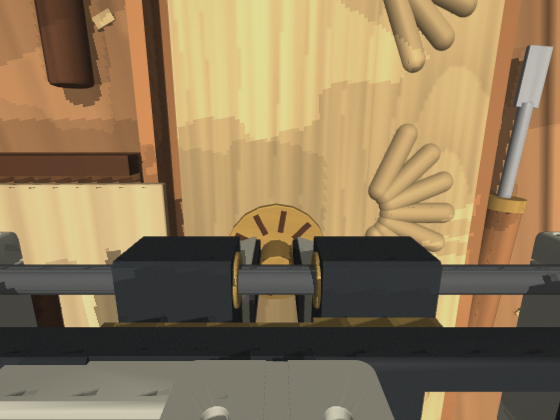

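move_arm --motion '[[[-0.09,-0.3,0],[-0.09,0.19,0]],[[-0.07,-0.25,0],[0,0,0]],[[0,0,0],[0,0,0]],[[0,0,0],[0,0,0]]]'

```text
clock: 10.55
tool_pos: [0.612, -0.0951, 0.0605]
tool_rot: [-0.001, 0.771, 0.637, -0.0]
force: [1.1, 2.5, 2.7]
opening: 0.0172
```

```bash
python3 st.py
```

```text
t 10.55 pos [ 0.612  -0.0951  0.0605] jaw -10.81 tiltfix deg [-0.06 -0.11 -0.  ] F [1.1 2.5 2.7] op 0.0172 q [ 0.01  0.61  0.14  1.76 -0.12  0.78  0.02]
```

move_arm --motion '[[[-0.02,-0.14,0],[0,0,0]],[[-0.01,-0.05,-0.01],[0,0,0]],[[0,0,0],[0,0,0]],[[0,0,0],[0,0,0]]]'

```text
clock: 10.95
tool_pos: [0.6107, -0.1037, 0.0599]
tool_rot: [-0.002, 0.77, 0.638, 0.0]
force: [-0.0, 1.9, 3.7]
opening: 0.0172
```

```bash
python3 st.py
```

```text
t 10.95 pos [ 0.6107 -0.1037  0.0599] jaw -10.73 tiltfix deg [-0.15 -0.1  -0.  ] F [-0.   1.9  3.7] op 0.0172 q [ 0.02  0.62  0.14  1.76 -0.12  0.78  0.03]
```

move_arm --motion '[[[0,0,-0.06],[0,0,0]],[[0,0,-0.04],[0,0,0]],[[0,0,0],[0,0,0]]]'

```text
clock: 11.25
tool_pos: [0.6112, -0.1045, 0.0561]
tool_rot: [-0.001, 0.77, 0.638, 0.0]
force: [-0.4, 1.2, 5.1]
opening: 0.017
```

```bash
python3 st.py
python3 - <<'E'
from h import *
im,D=snapshot('wrist');save('w8',im)
E
```

```text
t 11.25 pos [ 0.6112 -0.1045  0.0561] jaw -10.7 tiltfix deg [-0.08 -0.03 -0.  ] F [-0.4  1.2  5.1] op 0.017 q [ 0.02  0.62  0.14  1.76 -0.12  0.77  0.04]
```

View pics/w8.png

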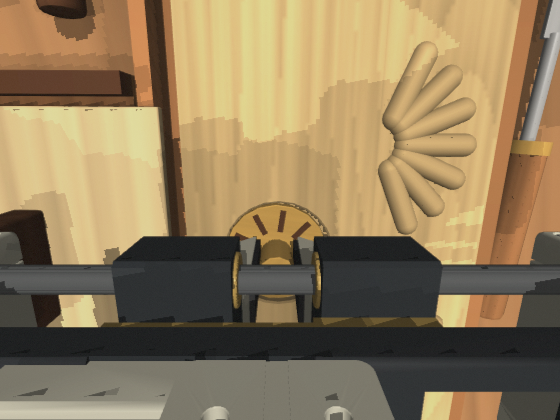

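TCP z fell from 60 to 56 mm under only a light force, and the rim shows as a thin crescent around the disc at (315,215). It looks to be in, so I'm releasing and rising.

move_arm --motion '[[[0,0,0.06],[0,0,0]],[[0,0,0],[0,0,0]],[[0,0,0],[0,0,0]],[[0,0,0.4],[0,0,0]],[[0,0,0.8],[0,0,0]],[[0,0,0.8],[0,0,0]],[[0,0,0.6],[0,0,0]],[[0,-0.6,0],[0,0,0]],[[0,-0.6,0],[0,0,0]],[[0,0,0],[0,0,0]]]' --grip 0.5

```text
clock: 12.3
tool_pos: [0.6045, -0.1667, 0.1894]
tool_rot: [-0.004, 0.769, 0.639, -0.005]
force: [-0.6, -0.6, -1.3]
opening: 0.0459
```

```bash
python3 st.py
python3 - <<'E'
from h import *
im,D=snapshot('wrist');ci=camera_info('wrist');save('w9',im);np.savez('/tmp/w9.npz',im=im,D=D,o=ci['origin'],R=ci['rotation'])
E
```

```text
t 12.3 pos [ 0.6045 -0.1667  0.1894] jaw -10.58 tiltfix deg [ 0.06 -0.72  0.  ] F [-0.6 -0.6 -1.3] op 0.0459 q [ 0.09  0.47  0.18  1.65 -0.09  1.04  0.12]
```

View pics/w9.png

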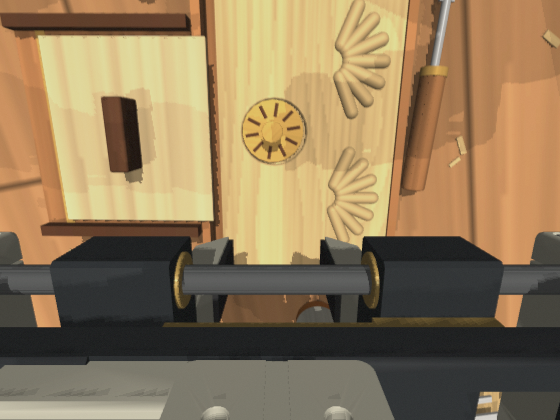

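Run:
```python
from h import *
import gap
z=np.load('/tmp/w9.npz');im,D=z['im'],z['D'];ci=camera_info('wrist');ci['origin']=z['o'];ci['rotation']=z['R']
K=ci['mtx'];v,u=np.mgrid[:420,:560]
P=(np.stack([(u-K[0,2])/K[0,0],-(v-K[1,2])/K[1,1],-np.ones(u.shape)],-1)*D[...,None])@ci['rotation'].T+ci['origin']
r=np.hypot(u-274,v-130)
def pl(m,n):
    Q=P[m];A=np.c_[Q[:,:2]-Q[:,:2].mean(0),np.ones(len(Q))];s=np.linalg.lstsq(A,Q[:,2],rcond=None)[0];print(n,m.sum(),'z',s[2],'slope',s[:2],'res',np.std(A@s-Q[:,2]))
a=(r>18)&(r<29)&(P[...,2]<.058);b=(r>37)&(r<45);pl(a,'face');pl(b,'board');print('boss top',np.median(P[r<5][:,2]))
hsv=cv2.cvtColor(im,cv2.COLOR_RGB2HSV).astype(int);ex=gap.ex
for vv in (60,90,120,150,180,200):
    s=[x for x in range(20,120) if hsv[vv,x,1]<110 and hsv[vv,x,2]>190][0];l=[x for x in range(0,s) if 18<=hsv[vv,x,0]<=24 and hsv[vv,x,1]>140]
    print(vv,s,l[:1],l[-1:],'sheet near',(onz(ci,s-.5,vv,.0575)[:2]@ex).round(4),'line near',(onz(ci,l[0]-.5,vv,.05)[:2]@ex).round(4) if l else '')
```

```text
face 1601 z 0.049802055627214334 slope [-0.000682  0.002584] res 0.0007620176755328858
board 2056 z 0.05096945656007852 slope [0.01197456 0.00768062] res 0.01963271527749326
boss top 0.07362352836786629
60 42 [40] [40] sheet near 0.4224 line near 0.4154
90 47 [45] [45] sheet near 0.4225 line near 0.4155
120 52 [50] [50] sheet near 0.4226 line near 0.4156
150 57 [55] [55] sheet near 0.4228 line near 0.4156
180 62 [60] [60] sheet near 0.4229 line near 0.4157
200 65 [63] [63] sheet near 0.4227 line near 0.4155
```

The disc face is at 49.8 mm and level, so the underside is at about 44.8 mm. The shutter is about 0.7 mm past the line. The arm is clear and I'm handing in.

```bash
python3 -c "
from bench import *
print(hand_in())"
```

```text
the job is handed in; nothing more can be done
None
```

The shutter is drawn back to the brass line, the brass roundel lies flush in its recess, and the job is handed in, at about 12.3 s of the 51 s allowed. `hand_in` reports no verdict, so the results below rest on my own last checks.

- **Shutter:** I gripped its handle and pulled it back. From the last wrist picture its near edge is about 0.7 mm past the line's far edge, so roughly 90.7 mm of travel. The line's far edge was hidden by the sheet in that view, so I used the line's near edge plus its 7.8 mm width, measured earlier.
- **Roundel:** I slid it along the board by its boss, never lifting it, to the recess centre at (0.611, -0.104), then pressed it lightly in and let go. Its face reads 49.8 mm, so the underside is about 5 mm below the board's top. The slope is under 0.003 rad.
- **Disagreements and what I did not check:**
  - The top and wrist views differed by 1–2 mm on the handle position.
  - An early wrist picture was blurred by motion and its reading was discarded.
  - My final fit to the board surface around the disc was noisy, so flushness rests on the disc's own height reading.
  - I did not measure the gouges, mallet and bottle again. The arm never went near them.

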